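# Draw the long turner out of the dish rack

## Robot

A 7-joint arm with a two-finger parallel gripper is mounted at the origin on the work surface. World frame = base frame: x ahead of the robot, y to its left, z up, the work surface at z = 0. Lengths are in m, angles in rad, forces in N, time in s.
With the tool pointing down it reaches from about 0.4 to 0.875 m from the base axis. Payload 4.4 kg.
Tool frame: the origin (TCP) lies at the very end of the fingers, on their centre line; the grasp point (between the pads) lies 19 mm behind it (grip_point_offset is the z of the grasp point in the tool frame, in m); z points along the fingers, y is the line along which they close (so a half turn about z gives the same grasp; the last joint's range is limited). The gripper opens to 85 mm and grips with 20 to 120 N. Pads are 22 mm wide; open, the fingers measure 114 mm over their backs; the gripper's body (76 mm by 85 mm) begins 54 mm behind the grasp point. The pads swing forward as they close: fully open they stand 13 mm farther back than shut.
Start: joints at [-1.328, 0.628, 0.038, 1.517, -0.027, 0.996, -0.02], TCP at [0.198, 0.619, 0.231] pointing down, gripper open.
Joint ranges: [-3.06, 3.06], [-0.37, 2.12], [-1.25, 1.32], [0.18, 2.47], [-1.1, 4.24], [0.23, 1.98], [-2.94, 2.94]. Speed limits (rad/s): [2.57, 2.57, 3.14, 3.14, 3.14, 3.14, 3.14].

## Interface

Orientations are given as a unit quaternion [w, x, y, z].
In Python, from bench import sense, read_camera, calibration, close_job, grip_point_offset gives the robot as it stands. The module is installed in compiled form; this text tells all that it offers.
- The arm moves only by the tool jog_arm, never from a script. Its argument "increments" is a list of rows, each a list of 3 entries, a list of its own where there are three numbers: the shift along the tool's x, y, z in m, then the turn about the tool's z in degrees, then the finger opening in m, from 0 to 0.0854. A call has 1 to 12 rows; each row shifts and turns the commanded pose from where the row before left it, along the tool's axes as they then stand; what a row does not reach is not made up. A row lasts 1/12 s, in which the tool goes at most 41.7 mm and 7.16 degrees, less where a joint would pass 70% of its speed; a pose out of reach is approached as far as the arm can. A call with a gripper value outside its range is refused whole. The fingers move at their own pace and stop on an object; "grip_force" is the grip in N (left out, the last holds). Time passes only in rows, so rows that do not move let the fingers close. It gives the time, the measured TCP pose, the force, the opening and the grip force at its end, in the units of the state.
- sense(): the state, without advancing time (a new reading comes with each control period).
- read_camera(name): name is "scene" or "side" or "wrist"; returns the picture (400x640x3 uint8, red, green, blue); there is no depth.
- calibration(name): a dict with "intrinsics" (3x3 intrinsics, pixels), "distortion" ([k1, k2, p1, p2, k3] as OpenCV has them; the pictures are not rectified), "world_from_camera" (4x4, takes a point from camera to world coordinates). Camera axes: x right, y down, z forward; pixel columns grow to the right and rows downward; lengths in m; the calibration is good to about 2 mm. A picture is of the moment at which its call begins: read the wrist's pose just before it. calibration takes no time and is no camera call; for the wrist camera it gives the pose at the moment of the call.
- close_job(): hands the job in; it is judged then, once.
The state is a dict: "clock": time; "qpos": joint angles; "qd": joint speeds; "joint_efforts": joint torques, N m; "tcp_pos": TCP position; "tcp_rot": TCP orientation; "contact_force": force on the tool from outside, world axes, zero at the start; "moment": the same for the moment, N m; "width": finger opening in m; "grip_force": force on a finger pad.
Only numpy, scipy, OpenCV 4.12 (cv2) and the standard library are available. Lean on these libraries where they do the work, as an engineer would, in place of code of your own. Each camera call takes 0.05 s, during which the arm holds its last target. There are 200 camera calls.

## Task

The long wooden turner lies on the floor of the dish rack with its head caught under the cup shelf, and it is longer than the rack's open top. Take it by the handle, tilt it handle end up, draw it out slantwise through the open top without forcing it against the rack, and leave the mug, bottle and bowl where they stand. Finish still holding the turner in the gripper, motionless and touching nothing else, with all of it at least 5 cm above the cup shelf.

Things in the scene. Friction and masses are not known exactly. Their poses are not given: they have to be found in the camera images.
- rack: Black wire dish rack, fixed. Origin: centre of its underside, on the worktop; z up, y along its length to the open end. Inside: x -125 to 125, y -205 to 205 mm. Wire floor's top at z = 35 mm. Walls 6 mm thick: long sides 105 mm high, ends 120 mm; wires too close to put a thing through. A wooden grip 20 mm thick outside each long side (x = +-145, z = 85 mm). Drip tray 310 x 470 mm.
- shelf_edge (a point): Middle of the cup shelf's free edge, at its underside: 115 mm above the worktop, rack y = -65 mm. The wire shelf (top at 121 mm) covers the inside of the rack from here to y = -205 mm; the other 270 mm, to the open end's wall, is open from above.
- end_rim (a point): Middle of the top of the rack's open-end wall, at its inner face: 120 mm above the worktop, rack y = 205 mm.
- turner: Flat wooden turner (spatula), 370 mm long, 0.07 to 0.14 kg, lying flat on the rack's wire floor, within 10 degrees of the rack's y, 105 to 140 mm of its head end under the cup shelf. Origin: middle of its length, on its flat underside; y points to the handle end, z up. Straight handle 24 mm wide (x) and 14 mm thick (z) from y = -65 to 185 mm. It balances near y = -30 mm.
- turner_head (a point): Middle of the turner's head tip, on its underside (turner y = -185 mm). The head is 75 mm wide, 95 mm long, 8 mm thick; a neck 46 mm wide and 10 mm thick joins it to the handle.
- turner_end (a point): Handle end of the turner, on its underside (turner y = +185 mm).
- mug: White mug, 74 mm wide and 85 mm high, standing loose on the cup shelf. Origin: centre of its underside. To be left alone.
- bottle: Green bottle, 60 mm wide and 190 mm high, loose on the worktop to the robot's left. Origin: centre of its underside. To be left alone.
- bowl: Blue bowl, 140 mm wide and 60 mm high, loose on the worktop to the robot's right. Origin: centre of its underside. To be left alone.

How it is judged:
By the outcome, as a careful person would: the job done as asked, in the order asked, and still so for the second after the job is handed in, while the arm keeps its last pose, push and grip.
It also fails if it takes over 48 s, if anything falls off the work surface, if the arm or the gripper's body presses on something with over 40 N, if the wrist force passes 120 N, or if a joint passes its speed limit or range.

## Working session

There is one attempt and no reset: what is moved stays moved. The work goes in short steps, Python scripts to look and compute and a tool call to move; the robot and the scene stay as the last step left them, time stands still between calls to the robot, and variables do not carry over. Pictures are saved under pics/ and viewed, at most 10 in all, crops included, and the job is handed in when it is done.

Besides the shell and the picture viewer there is one more tool, called after "Emit:" as name([rows], argument=value, ...), one row to a line, values as JSON. jog_arm: Moves the arm, as the interface text tells. Its arguments: {"type":"object","properties":{"increments":{"type":"array"},"grip_force":{"type":"number"}},"required":["increments"]}

```bash
mkdir -p pics; python3 - <<'E'
from bench import *
import cv2
for n in ["scene","side"]:
    cv2.imwrite(f"pics/{n}0.png",read_camera(n)[:,:,::-1])
    c=calibration(n); print(n,c["intrinsics"],c["distortion"],c["world_from_camera"])
s=sense(); print(s, grip_point_offset)
E
```

```text
scene [[364.53312044   0.         323.34085292]
 [  0.         364.53312044 198.72560976]
 [  0.           0.           1.        ]] [-0.07974336  0.          0.          0.          0.        ] [[ 0.85402359  0.32338796 -0.40750943  1.01674815]
 [ 0.52018842 -0.52043123  0.67716714 -0.85574159]
 [ 0.00690707 -0.7902984  -0.61268322  0.86065646]
 [ 0.          0.          0.          1.        ]]
side [[376.92105118   0.         316.35899066]
 [  0.         376.92105118 194.44587502]
 [  0.           0.           1.        ]] [-0.08806777  0.          0.          0.          0.        ] [[ 0.96820565 -0.15750157  0.19434781  0.22174915]
 [-0.25011824 -0.59608226  0.76297235 -1.10456465]
 [-0.00432206 -0.78732407 -0.61652423  1.01509246]
 [ 0.          0.          0.          1.        ]]
{'clock': 0.1, 'qpos': array([-1.32778724,  0.6292708 ,  0.03843193,  1.51827077, -0.02700456,
        0.99630656, -0.02001677]), 'qd': array([-1.59380973e-04, -1.81922840e-03, -1.05590129e-03, -3.76872438e-03,
       -6.30902061e-04,  2.32699017e-03, -4.38232199e-06]), 'joint_efforts': array([ 3.78825134e-03, -5.64531505e+01,  1.23086058e+00, -1.93974102e+01,
        1.13270996e-02,  5.46884519e-03,  3.40890085e-05]), 'tcp_pos': array([0.19734134, 0.61872496, 0.2304688 ]), 'tcp_rot': array([-1.30039093e-04,  1.53796111e-01,  9.88102222e-01, -8.59230969e-04]), 'contact_force': array([0.80915506, 0.54759537, 0.4173971 ]), 'moment': array([ 0.03488562, -0.01936505,  0.03124987]), 'grip_force': 0.0, 'width': 0.08545441171606846} -0.0187
```

View pics/scene0.png

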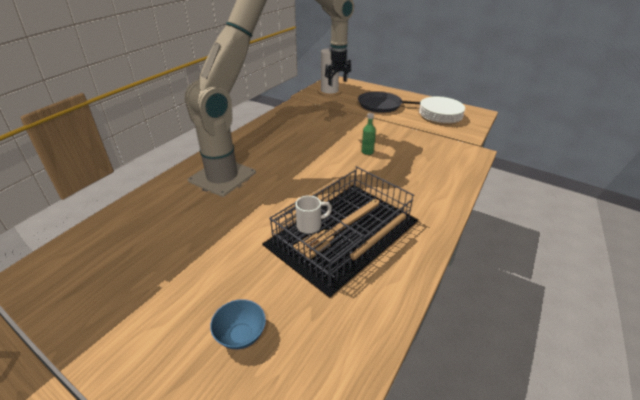

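View pics/side0.png

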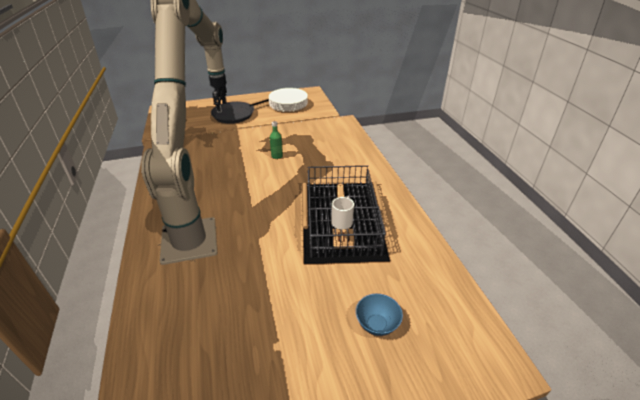

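The scene view shows the rack around (340,225) with the mug on the shelf at (310,213). The turner's handle runs up to about (378,203), and the outer wooden grip is at (380,237). In the side view the rack is at (345,215), the turner end at about (340,188), the bottle at (276,143) and the bowl at (380,315). I'll zoom in on both.

```bash
python3 - <<'E'
import cv2
a=cv2.imread("pics/scene0.png")[160:295,255:430]; cv2.imwrite("pics/a.png",cv2.resize(a,None,fx=4.4,fy=4.4,interpolation=cv2.INTER_CUBIC))
a=cv2.imread("pics/side0.png")[155:270,290:405]; cv2.imwrite("pics/b.png",cv2.resize(a,None,fx=5,fy=5,interpolation=cv2.INTER_CUBIC))
E
```

```text
(no output)
```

View pics/a.png

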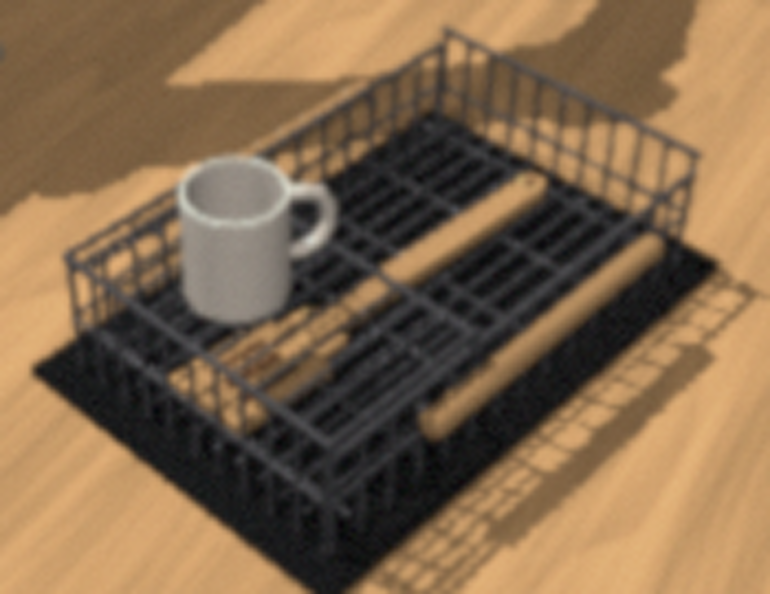

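View pics/b.png

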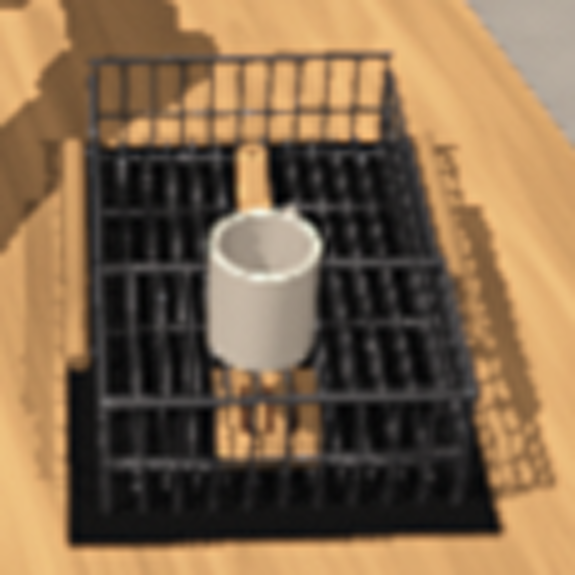

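The close-ups show the turner's hole end at about (533,182) in crop a and (251,150) in crop b, with its head tip near (205,400) and (266,460). The open-end rim corners are at (447,33) and (697,157) in a, and (92,60) and (390,58) in b. Next I'll turn these into world points.

```bash
cat > h.py <<'E'
import numpy as np, cv2
from bench import *
def ray(n,uv,c=None):
    c=c or calibration(n); M=c["world_from_camera"]
    p=cv2.undistortPoints(np.array([[uv]],float),c["intrinsics"],c["distortion"])[0,0]
    return M[:3,3],M[:3,:3]@np.array([p[0],p[1],1])
def on(n,uv,z,c=None):
    o,d=ray(n,uv,c); return o+d*(z-o[2])/d[2]
def proj(n,P,c=None):
    c=c or calibration(n); M=np.linalg.inv(c["world_from_camera"])
    return cv2.projectPoints(np.array(P,float).reshape(-1,3),cv2.Rodrigues(M[:3,:3])[0],M[:3,3],c["intrinsics"],c["distortion"])[0][:,0]
E
python3 - <<'E'
from h import *
A=lambda u,v,z:on("scene",(255+(u+.5)/4.4-.5,160+(v+.5)/4.4-.5),z).round(4)
B=lambda u,v,z:on("side",(290+(u+.5)/5-.5,155+(v+.5)/5-.5),z).round(4)
for n,f,L in [("a",A,dict(end=(537,182,.049),head=(205,402,.043),rim1=(447,33,.12),rim2=(697,157,.12),near1=(72,260,.12),trayL=(37,370,0),trayR=(718,265,0),mugbot=(235,310,.121))),
 ("b",B,dict(end=(250,147,.049),head=(266,462,.043),rim1=(92,60,.12),rim2=(390,58,.12),near1=(100,402,.12),near2=(470,395,.12),trayL=(70,545,0),trayR=(500,530,0)))]:
  for k,v in L.items(): print(n,k,f(*v))
E
```

```text
a end [0.6476 0.1318 0.049 ]
a head [ 0.552  -0.2134  0.043 ]
a rim1 [0.5281 0.1928 0.12  ]
a rim2 [0.772  0.1392 0.12  ]
a near1 [ 0.4389 -0.209   0.12  ]
a trayL [ 0.4009 -0.2192  0.    ]
a trayR [ 0.7991  0.1693 -0.    ]
a mugbot [ 0.5653 -0.1926  0.121 ]
b end [0.6414 0.1361 0.049 ]
b head [ 0.5433 -0.2191  0.043 ]
b rim1 [0.5176 0.1984 0.12  ]
b rim2 [0.7641 0.1365 0.12  ]
b near1 [ 0.426  -0.2069  0.12  ]
b near2 [ 0.6714 -0.265   0.12  ]
b trayL [ 0.3984 -0.2222  0.    ]
b trayR [ 0.6993 -0.2875  0.    ]
```

Emit:
jog_arm([
  [[0,0,-0.035],0,0.0854],
  [[0,0,-0.035],0,0.0854],
  [[-0.029,-0.0177,0],0,0.0854],
  [[-0.029,-0.0177,0],0,0.0854],
  [[-0.029,-0.0177,0],0,0.0854],
  [[-0.029,-0.0177,0],0,0.0854],
  [[-0.029,-0.0177,0],0,0.0854],
  [[-0.029,-0.0177,0],0,0.0854],
  [[-0.029,-0.0177,0],0,0.0854],
  [[-0.029,-0.0177,0],0,0.0854],
  [[-0.029,-0.0177,0],0,0.0854],
  [[-0.029,-0.0177,0],0,0.0854],
], grip_force=20)

```text
clock: 1.1
tcp_pos: [0.4206, 0.3609, 0.301]
tcp_rot: [-0.0, 0.154, 0.988, -0.0]
contact_force: [0.1, 0.6, -0.1]
width: 0.0856
grip_force: 0.0
```

Emit:
jog_arm([
  [[-0.0285,-0.0177,0],0,0.0854],
  [[-0.0285,-0.0177,0],0,0.0854],
  [[-0.0285,-0.0177,0],0,0.0854],
  [[-0.0285,-0.0177,0],0,0.0854],
  [[-0.0285,-0.0177,0],0,0.0854],
  [[-0.0285,-0.0177,0],0,0.0854],
  [[-0.0285,-0.0177,0],0,0.0854],
  [[-0.0285,-0.0177,0],0,0.0854],
  [[-0.0285,-0.0177,0],0,0.0854],
  [[-0.0285,-0.0177,0],0,0.0854],
  [[0,0,0],7,0.0854],
  [[0,0,0],7,0.0854],
])

```text
clock: 2.1
tcp_pos: [0.6387, 0.1036, 0.3004]
tcp_rot: [-0.0, 0.278, 0.96, -0.001]
contact_force: [-0.8, 0.3, -0.5]
width: 0.0855
grip_force: 0.0
```

Emit:
jog_arm([
  [[0,0,0],7,0.0854],
  [[0,0,0],7,0.0854],
  [[0,0,0],7,0.0854],
  [[0,0,0],7,0.0854],
  [[0,0,0],7,0.0854],
  [[0,0,0],7,0.0854],
  [[0,0,0],7,0.0854],
  [[0,0,0],7,0.0854],
  [[0,0,0],7,0.0854],
  [[0,0,0],7,0.0854],
  [[0,0,0],3.8,0.0854],
  [[0,0,0],0,0.0854],
])

```text
clock: 3.1
tcp_pos: [0.6373, 0.1075, 0.3006]
tcp_rot: [-0.0, 0.796, 0.605, -0.001]
contact_force: [0.6, -0.2, -0.2]
width: 0.0856
grip_force: 0.0
```

```bash
python3 - <<'E'
from h import *
s=sense(); c=calibration("wrist"); np.save("wc.npy",c["world_from_camera"])
cv2.imwrite("pics/w1.png",read_camera("wrist")[:,:,::-1])
print(s["clock"],s["tcp_pos"],s["tcp_rot"],s["qpos"].round(3),s["contact_force"])
# expected pixel positions
for P in [(.645,.134,.049),(.612,.014,.049),(.642,.168,.12)]: print(proj("wrist",P,c))
E
```

```text
3.1 [0.6373407  0.10749511 0.30061948] [-1.59348437e-04  7.96383811e-01  6.04791159e-01 -6.74434075e-04] [-0.515  0.612  0.539  1.445 -0.325  1.174 -0.202] [ 0.59308361 -0.15395675 -0.23376183]
[[321.36222054 148.03481159]]
[[321.58618039 231.8386469 ]]
[[310.38680364 127.88315349]]
```

View pics/w1.png

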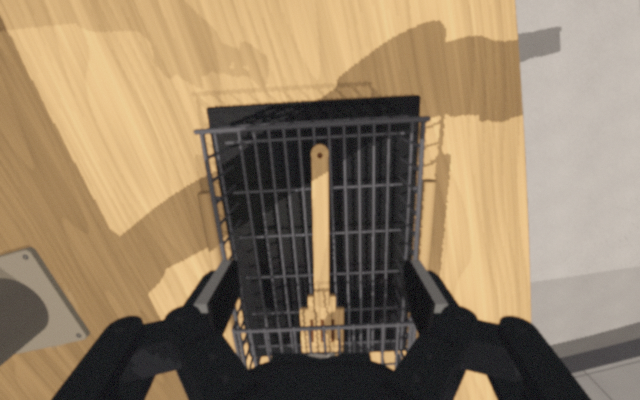

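The wrist view shows the turner's end at (320,145) and the handle running straight down to (322,290), so it is aligned with the tool to within about 2 mm. I'll descend with the fingers partly closed.

Emit:
jog_arm([
  [[0,-0.002,0.03],0,0.05],
  [[0,0,0.035],0,0.05],
  [[0,0,0.035],0,0.05],
  [[0,0,0.035],0,0.05],
  [[0,0,0.035],0,0.05],
  [[0,0,0.03],0,0.05],
  [[0,0,0.02],0,0.05],
  [[0,0,0.01],0,0.05],
  [[0,0,0.01],0,0.05],
  [[0,0,0.01],0,0.05],
  [[0,0,0.008],0,0.05],
  [[0,0,0],0,0.05],
])

```text
clock: 4.15
tcp_pos: [0.6353, 0.1079, 0.0424]
tcp_rot: [-0.0, 0.796, 0.606, -0.0]
contact_force: [-0.7, 0.0, -0.4]
width: 0.0501
grip_force: 0.0
```

```bash
python3 - <<'E'
import numpy as np; from h import *
s=sense(); print(np.load("wc.npy")[:3,3]-[.6373,.1075,.3006], s["tcp_pos"],s["contact_force"],s["width"])
E
```

```text
[0.02252232 0.08058781 0.14271281] [0.63533642 0.10787961 0.04240531] [-0.66196198  0.00804348 -0.44420444] 0.05008909974252308
```

Emit:
jog_arm([
  [[0,0,0.002],0,0.05],
  [[0,0,0.002],0,0.05],
  [[0,0,0],0,0.03],
  [[0,0,0],0,0.015],
  [[0,0,0],0,0.015],
  [[0,0,0],0,0.015],
  [[0,0,0],0,0.015],
  [[0,0,0],0,0.015],
  [[0,0,0],0,0.015],
  [[0,0,0],0,0.015],
], grip_force=20)

```text
clock: 4.98
tcp_pos: [0.6363, 0.1078, 0.0399]
tcp_rot: [0.0, 0.796, 0.605, 0.001]
contact_force: [0.5, 0.2, 4.4]
width: 0.0233
grip_force: 21.3
```

Emit:
jog_arm([
  [[0,0,-0.006],0,0.015],
  [[0,0,-0.008],0,0.015],
  [[0,0,-0.01],0,0.015],
  [[0,0,-0.01],0,0.015],
  [[0,0,0],0,0.015],
  [[0,0,0],0,0.015],
])

```text
clock: 5.48
tcp_pos: [0.6364, 0.108, 0.0744]
tcp_rot: [0.0, 0.796, 0.605, 0.001]
contact_force: [0.0, 0.0, -0.2]
width: 0.0236
grip_force: 20.4
```

```bash
python3 - <<'E'
from h import *
s=sense(); print({k:s[k] for k in("tcp_pos","contact_force","moment","width","grip_force")})
a=read_camera("scene")[160:295,255:430,::-1]; b=read_camera("wrist")[:,:,::-1]
cv2.imwrite("pics/c_w.png",b)
a=cv2.resize(a,None,fx=3,fy=3,interpolation=cv2.INTER_CUBIC)
b=cv2.resize(b[100:400,200:440],(270,338))
cv2.imwrite("pics/c.png",np.hstack([a[:,:],np.vstack([b,np.zeros((405-338,270,3),np.uint8)])]))
E
```

```text
{'tcp_pos': array([0.636447  , 0.10797742, 0.07435905]), 'contact_force': array([ 0.0265456 ,  0.00509285, -0.1925514 ]), 'moment': array([ 0.10439713, -0.08369439,  0.13537676]), 'width': 0.023560053909732766, 'grip_force': 20.431043207645416}
```

View pics/c.png

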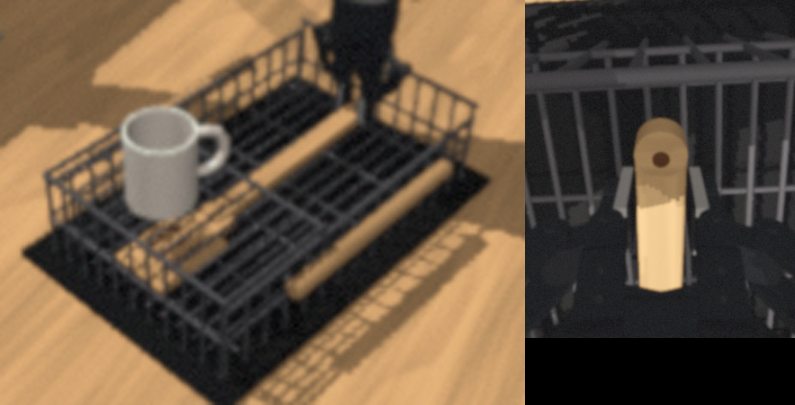

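The head has stayed on the floor (crop (145,275), unchanged) while the handle rose between the pads, so it is tilting as wanted. I'll keep raising it.

Emit:
jog_arm([
  [[0,0,-0.01],0,0.015],
  [[0,0,-0.01],0,0.015],
  [[0,0,-0.01],0,0.015],
  [[0,0,-0.01],0,0.015],
  [[0,0,-0.01],0,0.015],
  [[0,0,-0.01],0,0.015],
  [[0,0,-0.01],0,0.015],
  [[0,0,-0.01],0,0.015],
  [[0,0,-0.01],0,0.015],
  [[0,0,-0.005],0,0.015],
  [[0,0,0],0,0.015],
  [[0,0,0],0,0.015],
])

```text
clock: 6.58
tcp_pos: [0.6359, 0.1079, 0.1685]
tcp_rot: [0.0, 0.796, 0.605, 0.0]
contact_force: [-0.5, -0.5, -1.0]
width: 0.0234
grip_force: 20.0
```

```bash
python3 - <<'E'
from h import *
s=sense(); print({k:s[k] for k in("tcp_pos","contact_force","moment","width","grip_force")})
I=read_camera("scene")[:,:,::-1]; J=read_camera("side")[:,:,::-1]
a=cv2.resize(I[130:295,250:430],None,fx=3,fy=3,interpolation=cv2.INTER_CUBIC)
b=cv2.resize(J[125:265,310:390],None,fx=3,fy=3,interpolation=cv2.INTER_CUBIC)
o=np.zeros((495,780,3),np.uint8); o[:,:540]=a; o[:420,540:]=b
cv2.imwrite("pics/d.png",o); print("bottle",on("scene",(368,154),0))
E
```

```text
{'tcp_pos': array([0.63592293, 0.10792608, 0.16852813]), 'contact_force': array([-0.51792201, -0.52104517, -0.97556813]), 'moment': array([ 0.09058515, -0.13576728,  0.04834698]), 'width': 0.023437807039914105, 'grip_force': 19.950150847434998}
bottle [0.44412802 0.49060086 0.        ]
```

View pics/d.png

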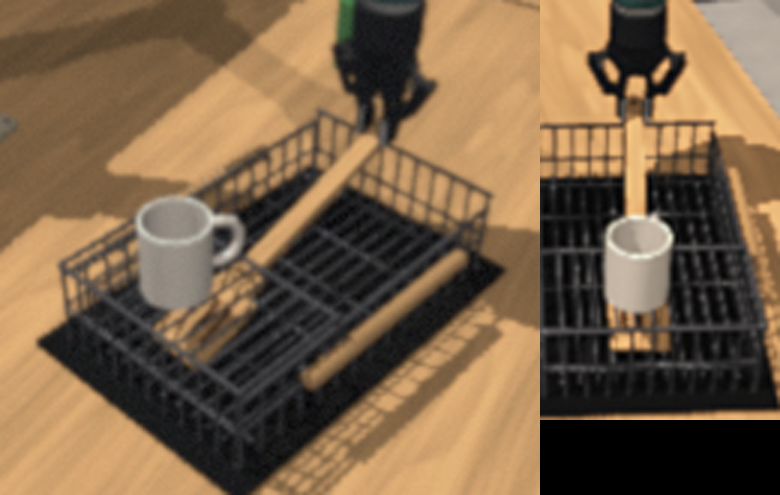

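The turner is now clearly tilted, with its handle end at rim height and the head tip at crop (177,347) in scene and (640,348) in side. I'll triangulate the tip.

```bash
python3 - <<'E'
from h import *
p=(250+177.5/3-.5,130+347.5/3-.5); q=(310+100.5/3-.5,125+348.5/3-.5)
A=np.zeros((3,3));b=np.zeros(3)
for n,uv in(("scene",p),("side",q)):
    o,d=ray(n,uv); d/=np.linalg.norm(d); P=np.eye(3)-np.outer(d,d); A+=P;b+=P@o
    for z in(.043,.06,.08): print(n,z,on(n,uv,z).round(3))
h=np.linalg.solve(A,b); g=np.array([.636,.108,.177]); print(h,np.linalg.norm(g-h))
r=h[:2]-[.598,-.036]; print("rack y",r@[.216,.976],"x",r@[.976,-.216])
E
```

```text
scene 0.043 [ 0.558 -0.181  0.043]
scene 0.06 [ 0.568 -0.195  0.06 ]
scene 0.08 [ 0.579 -0.211  0.08 ]
side 0.043 [ 0.554 -0.189  0.043]
side 0.06 [ 0.548 -0.205  0.06 ]
side 0.08 [ 0.541 -0.224  0.08 ]
[ 0.55603602 -0.17930776  0.03681995] 0.32953062546273254
rack y -0.14893259186902064 x -0.010002364023454696
```

Emit:
jog_arm([
  [[0,0,0],0,0.015],
  [[0,0,0],0,0.015],
  [[0,0,0],0,0.015],
  [[0.006,0,-0.0024],0,0.015],
  [[0.01,0,-0.004],0,0.015],
  [[0.01,0,-0.004],0,0.015],
  [[0.01,0,-0.004],0,0.015],
  [[0.01,0,-0.004],0,0.015],
  [[0.01,0,-0.004],0,0.015],
  [[0.01,0,-0.004],0,0.015],
  [[0.006,0,-0.0024],0,0.015],
  [[0,0,0],0,0.015],
], grip_force=60)

```text
clock: 7.68
tcp_pos: [0.6556, 0.1799, 0.1976]
tcp_rot: [-0.0, 0.795, 0.606, 0.001]
contact_force: [-0.7, 0.6, -1.3]
width: 0.0222
grip_force: 62.5
```

```bash
python3 - <<'E'
from h import *
s=sense(); print({k:s[k] for k in("tcp_pos","contact_force","moment","width","grip_force")})
I=read_camera("scene")[:,:,::-1]; J=read_camera("side")[:,:,::-1]
a=cv2.resize(I[130:295,250:430],None,fx=3,fy=3,interpolation=cv2.INTER_CUBIC)
b=cv2.resize(J[125:265,310:390],None,fx=3,fy=3,interpolation=cv2.INTER_CUBIC)
o=np.zeros((495,780,3),np.uint8); o[:,:540]=a; o[:420,540:]=b
cv2.imwrite("pics/e.png",o)
E
```

```text
{'tcp_pos': array([0.65561121, 0.17985582, 0.19761942]), 'contact_force': array([-0.7260042 ,  0.55919951, -1.31040859]), 'moment': array([ 0.27195109, -0.1082304 ,  0.05517507]), 'width': 0.02219376721217224, 'grip_force': 62.49481201171875}
```

View pics/e.png

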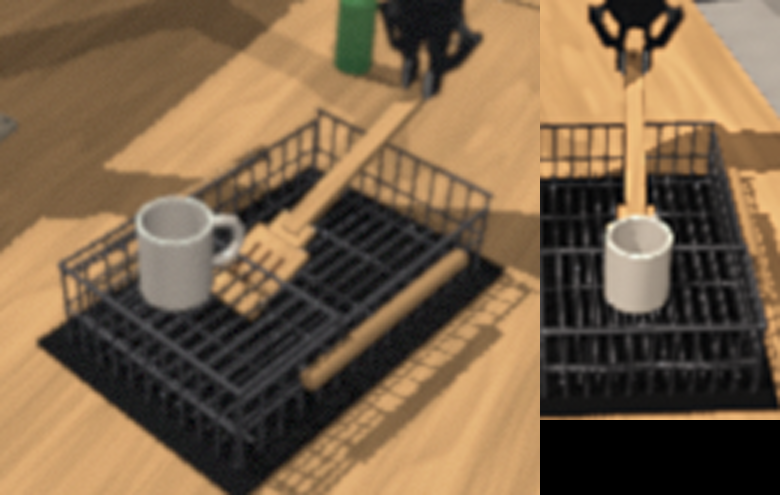

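The head is sliding out cleanly (tip near crop (240,300), just inside the shelf edge), with only about 1.3 N of weight on the tool. I'll draw it out another 95 mm or so and then lift.

Emit:
jog_arm([
  [[0.006,0,-0.0024],0,0.015],
  [[0.01,0,-0.004],0,0.015],
  [[0.01,0,-0.004],0,0.015],
  [[0.01,0,-0.004],0,0.015],
  [[0.01,0,-0.004],0,0.015],
  [[0.01,0,-0.004],0,0.015],
  [[0.01,0,-0.004],0,0.015],
  [[0.01,0,-0.004],0,0.015],
  [[0.01,0,-0.004],0,0.015],
  [[0.006,0,-0.003],0,0.015],
  [[0.003,0,-0.008],0,0.015],
  [[0,0,-0.012],0,0.015],
])

```text
clock: 8.78
tcp_pos: [0.6796, 0.2696, 0.2538]
tcp_rot: [-0.001, 0.796, 0.606, -0.001]
contact_force: [-0.4, -0.6, -1.9]
width: 0.0217
grip_force: 62.5
```

Emit:
jog_arm([
  [[0,0,-0.015],0,0.015],
  [[0,0,-0.018],0,0.015],
  [[0,0,-0.018],0,0.015],
  [[0,0,-0.018],0,0.015],
  [[0,0,-0.018],0,0.015],
  [[0,0,-0.018],0,0.015],
  [[0,0,-0.018],0,0.015],
  [[0,0,-0.018],0,0.015],
  [[0,0,-0.012],0,0.015],
  [[0,0,-0.006],0,0.015],
  [[0,0,0],0,0.015],
  [[0,0,0],0,0.015],
])

```text
clock: 9.78
tcp_pos: [0.6804, 0.2681, 0.4136]
tcp_rot: [0.0, 0.796, 0.605, -0.0]
contact_force: [-0.1, -0.5, -2.7]
width: 0.022
grip_force: 62.5
```

```bash
python3 - <<'E'
from h import *
s=sense(); print({k:s[k] for k in("clock","tcp_pos","contact_force","qd","width","grip_force")})
I=read_camera("scene")[:,:,::-1]; J=read_camera("side")[:,:,::-1]
a=cv2.resize(I[60:360,190:470],None,fx=1.7,fy=1.7); b=cv2.resize(J[60:350,240:420],None,fx=1.7,fy=1.7)
o=np.zeros((510,782,3),np.uint8); o[:,:476]=a; o[:493,476:]=b
cv2.imwrite("pics/f.png",o)
E
```

```text
{'clock': 9.7833, 'tcp_pos': array([0.68038345, 0.26810594, 0.41361042]), 'contact_force': array([-0.10980832, -0.54930561, -2.74189049]), 'qd': array([-0.00474545,  0.01504199, -0.00812728,  0.02211748, -0.00116175,
       -0.0059175 , -0.00138357]), 'width': 0.021993905454179008, 'grip_force': 62.48063564300537}
```

View pics/f.png

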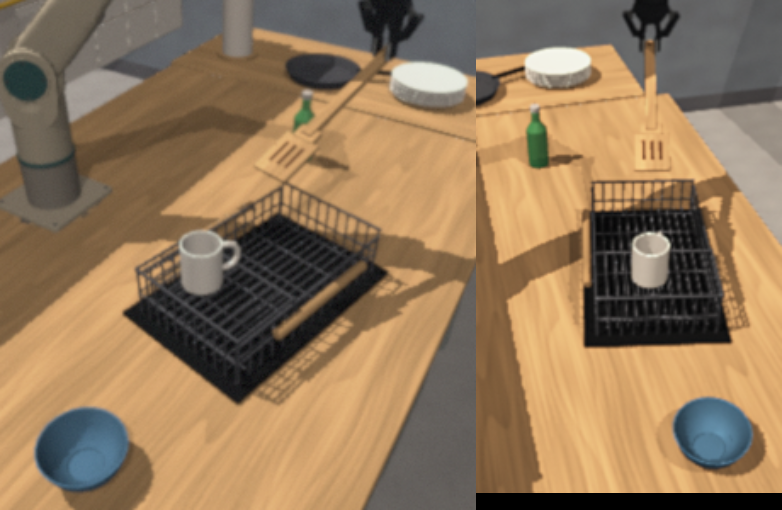

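The turner is out and held clear, with the mug, bottle and bowl undisturbed. The head tip is at crop (275,172) in scene and (652,169) in side. I'll let it settle and check its height.

Emit:
jog_arm([
  [[0,0,-0.01],0,0.015],
  [[0,0,-0.006],0,0.015],
  [[0,0,0],0,0.015],
  [[0,0,0],0,0.015],
  [[0,0,0],0,0.015],
  [[0,0,0],0,0.015],
  [[0,0,0],0,0.015],
  [[0,0,0],0,0.015],
  [[0,0,0],0,0.015],
  [[0,0,0],0,0.015],
  [[0,0,0],0,0.015],
  [[0,0,0],0,0.015],
])

```text
clock: 10.88
tcp_pos: [0.6804, 0.2688, 0.4295]
tcp_rot: [-0.0, 0.796, 0.605, 0.0]
contact_force: [0.1, -0.1, -1.1]
width: 0.0221
grip_force: 62.5
```

```bash
python3 - <<'E'
from h import *
A=np.zeros((3,3));b=np.zeros(3)
for n,uv in(("scene",(190+275/1.7,60+172/1.7)),("side",(240+176/1.7,60+169/1.7))):
    o,d=ray(n,uv); d/=np.linalg.norm(d); P=np.eye(3)-np.outer(d,d); A+=P;b+=P@o
h=np.linalg.solve(A,b); print("tip before last lift",h,np.linalg.norm(h-[.680,.268,.422]))
I1=read_camera("scene").astype(int); s=sense(); print(s["tcp_pos"],s["contact_force"],abs(s["qd"]).max())
E
```

```text
tip before last lift [ 0.60387523 -0.00612935  0.27268833] 0.3213033721357856
[0.68041862 0.26874282 0.42948477] [-0.18092841 -0.60108489 -1.36724422] 0.0016589313963571997
```

The head tip is now at about z = 0.29 m, well above the 0.171 m needed, and the arm is still.

```bash
python3 -c "from bench import *; print(close_job())"
```

```text
the job is handed in; nothing more can be done
None
```

The turner is out of the rack and held still in the gripper, its lowest point about 17 cm above the cup shelf; the mug, bottle and bowl look undisturbed in the pictures, and I handed the job in at about 11 s.

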